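# Set an empty sprung jig to its loading position

### The job

Open the empty holding jig ready for its next power module: with the fingertips, push its sprung slide away from the fixed fence until it has passed the stop pin and the pin has popped up, then let go so the slide springs back and rests latched against the pin, about mid-way. Only push the near face of the slide's upright plate, never grip or hook it or ram it hard into its end stop; leave the jig that already clamps a module, and everything else on the bench, as they are.

Things in the scene. Friction and masses are not known exactly. Their poses are not given: they have to be found in the camera images.
- jig_empty: The empty jig, fixed to the bench: aluminium base plate 230 (x) x 150 (y) x 12 mm, nothing between fence and push plate. Origin: underside centre, on the bench. Its x axis is the way the slide is pushed open (roughly away from the robot), y to its left, z up. Rear block at x 95 to 113 mm, top 46 mm high. Two like jigs; this one can stand on either side.
- plate_empty (a point): Middle of the near face (towards the fence) of the empty jig's upright push plate, 70 mm above the bench; moves with the slide; axes as the jig's. At joint 0 it is at x -52, y 0 mm in the jig's frame. Aluminium plate 104 mm wide (y), 11 mm thick (to +x of this point), 14 to 86 mm above the bench; push it above the fence, with the tips 45 to 65 mm above the bench.
- jaw_empty (a joint): Travel of the empty jig's slide along the jig's +x, m. 0 = sprung home (the start), 0.070 = end of travel. Spring towards 0: 3 N at 0, 6.5 N at 0.070; damped; pushing at 0.05 m/s takes under 12 N. Its side wedge presses the stop pin down from about 0.005; the pin pops up behind it past 0.043. Let go beyond that it latches at 0.042; earlier, it springs back to 0. Push to 0.050 to 0.065.
- fence_empty (a point): Middle of the top of the empty jig's fixed dark steel fence, nearest the robot: 120 mm wide (y), 14 mm thick, top 40 mm above the bench, at x -77 mm in the jig's frame; 18 mm from the plate at joint 0.
- pin_empty (a joint): The empty jig's stop pin: how far it is pressed down, m. 0 = fully up, about 0.010 while the slide's wedge covers it. Spring 2.4 N upward when up, about 3.6 N when pressed.
- pintop_empty (a point): Top of the empty jig's stop pin, steel, 10 mm diameter, flat topped, at x -5, y +60 mm in the jig's frame, 38 mm above the bench when up.
- jig_loaded: The second, identical jig, same frame and sizes; a power module is clamped between its fence and its plate. Leave it alone.
- plate_loaded (a point): The point of the loaded jig's push plate that plate_empty is on the empty one.
- jaw_loaded (a joint): Travel of the loaded jig's slide, m; about 0.022, resting on the module. Must stay so.
- pin_loaded (a joint): The loaded jig's stop pin, pressed about 0.010 m down under its slide.
- module_mid (a point): Centre of the clamped power module, a grey steel case 40 x 110 x 30 mm, lying in the loaded jig (long side along the jig's y, top 42 mm above the bench).
- heatsink: Loose bystander between the jigs: finned aluminium heat sink 50 x 40 x 28 mm, origin at underside centre.
- jar: Loose bystander between the jigs: small pale jar with white cap, 42 mm diameter, 55 mm high, origin at underside centre.
- screwdriver: Loose bystander: yellow-handled screwdriver, 190 mm, lying at the robot's left.
- pen: Loose bystander: black pen, 140 mm, 10 mm thick, lying at the robot's right.
- meter: Loose bystander: yellow handheld multimeter 85 x 170 x 40 mm, lying at the robot's right.

How it is judged:
By the outcome, as a careful person would: the job done as asked, in the order asked, and still so for the second after the job is handed in, with the robot touching nothing.
It also fails if it takes over 32 s, if anything falls off the work surface, if the arm or the gripper's body presses on something with over 40 N, if the wrist force passes 120 N, or if a joint passes its speed limit or range.

### The arm

A 6-joint arm with a two-finger parallel gripper is mounted at the origin on the work surface. World frame = base frame: x ahead of the robot, y to its left, z up, the work surface at z = 0. Lengths are in mm, angles in rad, forces in N, time in s.
With the tool pointing down it reaches from about 275 to 750 mm from the base axis. Payload 10.2 kg.
Tool frame: the origin (TCP) lies at the very end of the fingers, on their centre line; the grasp point (between the pads) lies 19 mm behind it; x points along the fingers, y is the direction in which the jaws open and shut, and the axes are right-handed (so a half turn about x gives the same grasp; the last joint's range is limited). The gripper opens to 85 mm and grips with 20 to 120 N. Pads are 22 mm wide; open, the fingers measure 114 mm over their backs; the gripper's body (76 mm by 85 mm) begins 54 mm behind the grasp point. The pads swing forward as they close: fully open they stand 13 mm farther back than shut.
Start: joints at [1.124, 0.313, 1.498, -0, 1.331, -0.223], TCP at [116.529, 511.91, 231.294] pointing down, gripper open.
Joint ranges: [-2.94, 2.94], [-0.97, 2.17], [0.19, 2.56], [-1.23, 4.37], [0.02, 3.11], [-2.88, 2.88]. Speed limits (rad/s): [2.39, 2.39, 3.01, 3.14, 3.14, 3.14].

### API

Orientations are given as a unit quaternion [w, x, y, z].
In Python, from rig import ctrl gives the robot as it stands. The module is installed in compiled form; this text tells all that it offers.
- The arm moves only by the tool move_arm, never from a script. Its argument "targets" is a list that holds one entry, the list of rows, each a list of 7 numbers: the opening, from 0 (shut) to 1 (fully open), then the shift along the tool's x, y, z each as a share of 150 mm, from -1 to 1, then the turn, a rotation vector about the tool's x, y, z each as a share of 60 degrees, from -1 to 1. A call has 1 to 5 rows; each row shifts and turns the commanded pose from where the row before left it, along the tool's axes as they then stand; what a row does not reach is not made up. A row lasts 1/10 s, in which the tool goes at most 50 mm and 8.59 degrees, less where a joint would pass 70% of its speed; a pose out of reach is approached as far as the arm can. A call with a number of a shift or a turn outside -1 to 1 is refused whole. A call with a gripper value outside its range is refused whole. The fingers move at their own pace and stop on an object; "force" is the grip in N (left out, the last holds). Time passes only in rows, so rows that do not move let the fingers close. It gives the time, the measured TCP pose, the force and the opening at its end, in the units of the state.
- ctrl.sense(): the state, without advancing time (a new reading comes with each control period).
- ctrl.capture(name): name is "scene" or "top" or "wrist"; returns the picture (420x560x3 uint8, red, green, blue); there is no depth.
- ctrl.calibration(name): a dict with "camera_matrix" (3x3 intrinsics, pixels), "extrinsics" (4x4, takes a point from world to camera coordinates); the wrist camera has in their place "tool_from_camera" (4x4, takes a point from camera to tool coordinates, whose origin is the TCP and whose axes are the tool frame's). Camera axes: x right, y down, z forward; pixel columns grow to the right and rows downward; lengths in mm; the calibration is good to about 2 mm. A picture is of the moment at which its call begins: read the wrist's pose just before it. calibration takes no time and is no camera call.
- ctrl.finish_job(): hands the job in, once; it reports no verdict.
Trained networks look in the newest picture that a camera, given by its name, has taken for a name from the list of things; names that differ only in an ending like _2 or _b are one class to them, and where a whole thing is asked for, a point or a joint stands for the part that bears it (a point fixed in the world has none). Each returns a list of dicts, best first, with "confidence" (0 to 1); they miss things now and then, are a little off and sometimes report something else, mostly with a low value. They report only what shows in the picture. A call takes as long as a camera call.
- ctrl.recognise(label, camera): "point" ([row, column] in pixels, amid what is visible of it).
- ctrl.cut_out(label, camera): "pixels" (420x560 bool, what is visible of it) and "point" ([row, column] in pixels, amid what is visible of it).
The state is a dict: "time_s": time; "joints": joint angles; "dq": joint speeds; "tau": joint torques, N m; "eef_pos": TCP position; "ee_rot": TCP orientation; "force": force on the tool from outside, world axes, zero at the start; "wrist_torque": the same for the moment, N m; "grip_width": opening from 0.0 (shut) to 1.0 (fully open).
Only numpy, scipy, OpenCV 4.12 (cv2) and the standard library are available. Lean on these libraries where they do the work, as an engineer would, in place of code of your own. Each camera call takes 0.05 s, during which the arm holds its last target.

## Working session

There is one attempt and no reset: what is moved stays moved. The work goes in short steps, Python scripts to look and compute and a tool call to move; the robot and the scene stay as the last step left them, time stands still between calls to the robot, and variables do not carry over. Pictures are saved under pics/ and viewed, and the job is handed in when it is done.

Besides the shell and the picture viewer there is one more tool, called after "Emit:" as name([rows], argument=value, ...), one row to a line, values as JSON. move_arm: Moves the arm, as the interface text tells. Shift numbers are shares of 150 mm and turn numbers shares of 60 degrees, none past 1 either way. Its arguments: {"type":"object","properties":{"targets":{"type":"array","items":{"type":"array","items":{"type":"array","items":{"type":"number","minimum":-1,"maximum":1}}}},"force":{"type":"number"}},"required":["targets"]}

```bash
mkdir -p pics; python3 - <<'E'
from rig import ctrl
import cv2,numpy as np
s=ctrl.sense();print(s['time_s'],s['eef_pos'],s['ee_rot'],s['grip_width'])
for n in ['top','scene']:
    im=ctrl.capture(n);cv2.imwrite(f'pics/{n}0.png',im[:,:,::-1])
    c=ctrl.calibration(n);print(n,np.round(c['camera_matrix'],1).tolist(),np.round(c['extrinsics'],3).tolist())
for l in ['jig_empty','plate_empty','fence_empty','pintop_empty','jig_loaded','plate_loaded','module_mid']:
    print(l,[(np.round(d['point'],1).tolist(),round(d['confidence'],2)) for d in ctrl.recognise(l,'top')])
print(ctrl.sense()['time_s'])
E
```

```text
0.0 [116.37768271 511.65628499 230.72344929] [ 0.70252902  0.07849268  0.70284528 -0.07937502] 1.003205297867683
top [[472.9, 0.0, 279.5], [0.0, 472.9, 208.3], [0.0, 0.0, 1.0]] [[0.006, -1.0, 0.015, -55.646], [-0.992, -0.008, -0.124, 590.177], [0.124, -0.015, -0.992, 1073.396], [0.0, 0.0, 0.0, 1.0]]
scene [[466.4, 0.0, 280.6], [0.0, 466.4, 217.4], [0.0, 0.0, 1.0]] [[-0.719, 0.695, -0.006, 466.61], [0.445, 0.454, -0.772, -180.902], [-0.534, -0.558, -0.635, 1417.887], [0.0, 0.0, 0.0, 1.0]]
jig_empty [([196.5, 170.5], 0.84)]
plate_empty [([210.1, 163.8], 0.79), ([266.6, 346.1], 0.27), ([199.4, 172.0], 0.21)]
fence_empty [([198.1, 171.4], 0.86)]
pintop_empty []
jig_loaded [([238.4, 350.7], 0.88), ([165.2, 261.5], 0.64)]
plate_loaded [([247.8, 347.0], 0.7)]
module_mid [([264.6, 346.3], 0.59)]
0.45
```

View pics/top0.png

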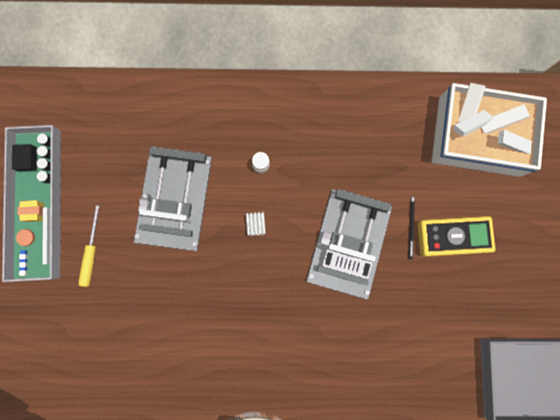

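View pics/scene0.png

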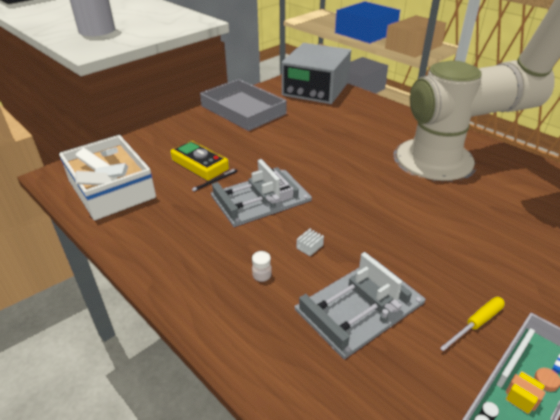

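The top view shows the empty jig at left (about row 198, col 172) and the loaded one at right (350, 240). I'll zoom in and fit the base outline.

```bash
python3 - <<'E'
import cv2
im=cv2.imread('pics/top0.png')[135:265,115:235]
cv2.imwrite('pics/top0z.png',cv2.resize(im,None,fx=4.6,fy=4.6,interpolation=cv2.INTER_CUBIC))
im=cv2.imread('pics/scene0.png')[245:355,285:435]
cv2.imwrite('pics/scene0z.png',cv2.resize(im,None,fx=5,fy=5,interpolation=cv2.INTER_CUBIC))
E
```

```text
(no output)
```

View pics/top0z.png

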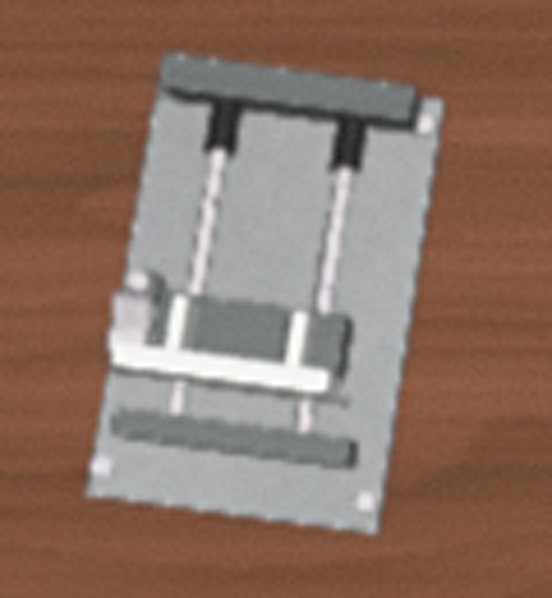

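View pics/scene0z.png

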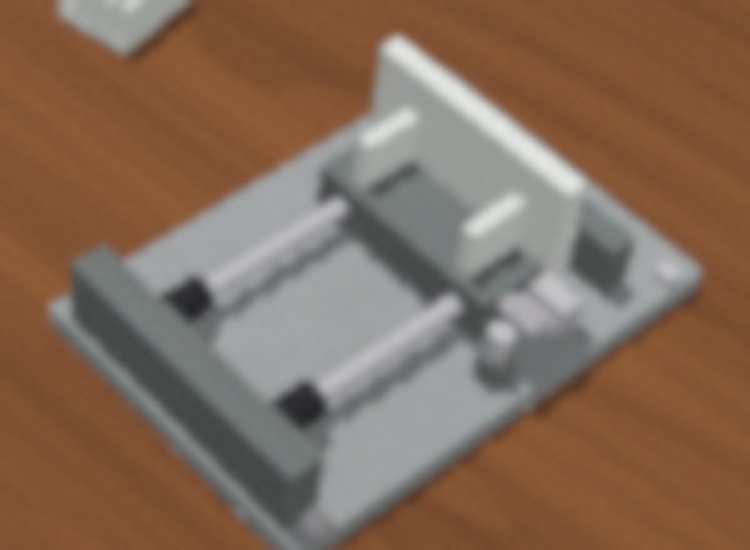

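The zooms show clear base corners, fence corners, the plate's top edge and the pin (left of the plate). I'll fit x, y and yaw from these.

```bash
cat > fit.py <<'E'
import numpy as np
from scipy.optimize import least_squares
from rig import ctrl
T=[((-115,75,12),(88,495)),((-115,-75,12),(378,532)),((115,-75,12),(442,98)),((-84,-60,40),(355,467)),((-84,60,40),(110,433)),
((-52,52,86),(112,364)),((-52,-52,86),(328,392)),((-5,60,38),(138,282))]
S=[((-115,75,12),(703,272)),((115,-75,12),(50,305)),((-5,60,38),(500,325)),((-52,52,86),(587,186)),((-41,-52,86),(380,42))]
def proj(c,P):
    E=np.array(c['extrinsics']);q=P@E[:3,:3].T+E[:3,3];u=q@np.array(c['camera_matrix']).T;return u[:,:2]/u[:,2:]
def W(p,X):
    a=p[2];R=np.array([[np.cos(a),-np.sin(a),0],[np.sin(a),np.cos(a),0],[0,0,1]]);return np.array(X,float)@R.T+[p[0],p[1],0]
ct,cs=ctrl.calibration('top'),ctrl.calibration('scene')
xt=np.array([t[0] for t in T]);ut=np.array([t[1] for t in T])/4.6+[115,135]
xs=np.array([t[0] for t in S]);us=np.array([t[1] for t in S])/5+[285,245]
def res(p,m):
    r=[]
    if m&1:r.append((proj(ct,W(p,xt))-ut).ravel())
    if m&2:r.append((proj(cs,W(p,xs))-us).ravel())
    return np.concatenate(r)
for m in (1,2,3):
    s=least_squares(res,[580,250,0],args=(m,),loss='soft_l1')
    print(m,np.round(s.x,3),np.round(res(s.x,m),1).reshape(-1,2).tolist())
p=s.x
print('plate',W(p,[[-52,0,70]]),'fence',W(p,[[-77,0,40]]))
E
python3 fit.py
```

```text
1 [614.147 203.299  31.296] [[0.2, 0.0], [-0.0, 0.0], [0.0, 0.2], [-1.4, -0.4], [0.6, 0.4], [0.3, 0.0], [-0.4, -0.1], [0.2, -0.1]]
2 [ 6.15254e+02  2.04184e+02 -1.31000e-01] [[0.2, -0.5], [-0.4, -0.5], [0.2, 1.3], [0.0, -0.7], [-0.0, 0.8]]
3 [ 6.14304e+02  2.03507e+02 -1.23000e-01] [[0.0, -0.1], [-0.2, 0.0], [0.1, 0.2], [-1.5, -0.4], [0.4, 0.3], [0.2, -0.1], [-0.6, -0.2], [0.1, -0.2], [-0.1, -1.4], [-0.3, -0.5], [0.4, 0.7], [-0.0, -1.4], [-0.3, 0.4]]
plate [[562.69413828 209.86176698  70.        ]] fence [[537.88150566 212.91680585  40.        ]]
```

Both cameras agree: the jig is at about (614, 203.5) with yaw -0.123. Next is the approach: gripper shut, tool y along jig y, hovering behind the plate.

```bash
cat > h.py <<'E'
import numpy as np
from scipy.spatial.transform import Rotation as R
from rig import ctrl
J=np.array([614.3,203.5,0]);yaw=-0.123
Rj=R.from_euler('z',yaw).as_matrix()
Rd=np.column_stack([-Rj[:,2],Rj[:,1],Rj[:,0]])
def rep(t):  # target in jig frame
    s=ctrl.sense();Rt=R.from_quat(np.roll(s['ee_rot'],-1)).as_matrix()
    w=Rj@np.array(t)+J; d=w-s['eef_pos']
    print('t',s['time_s'],'jig',np.round(Rj.T@(s['eef_pos']-J),1),'grip',round(s['grip_width'],3),'F jig',np.round(Rj.T@np.array(s['force']),1))
    print('shift share tool',np.round(Rt.T@d/150,3),'after-turn axes',np.round(Rd.T@d/150,3))
    print('turn deg',np.round(np.degrees(R.from_matrix(Rt.T@Rd).as_rotvec()),2), 'share',np.round(np.degrees(R.from_matrix(Rt.T@Rd).as_rotvec())/60,4))
E
python3 -c "
from h import *;rep([-90,0,150])"
```

```text
t 0.45 jig [-531.9  245.   231.2] grip 1.0 F jig [-0.3 -0.3  0.5]
shift share tool [ 0.542 -1.328  3.095] after-turn axes [ 0.542 -1.633  2.946]
turn deg [-5.78 -0.    0.01] share [-0.0963 -0.      0.0001]
```

Emit:
move_arm([
  [[0,0,0,0,-0.096,0,0],[0,0,-0.136,0.245,0,0,0],[0,0,-0.136,0.245,0,0,0],[0,0,-0.136,0.245,0,0,0],[0,0,-0.136,0.245,0,0,0]],
], force=40)

```text
time_s: 0.95
eef_pos: [253.4, 411.7, 231.4]
ee_rot: [0.706, 0.043, 0.706, -0.043]
force: [0.3, 1.2, 0.1]
grip_width: 0.145
```

Emit:
move_arm([
  [[0,0,-0.136,0.245,0,0,0],[0,0,-0.136,0.245,0,0,0],[0,0,-0.136,0.245,0,0,0],[0,0,-0.136,0.245,0,0,0]],
])

```text
time_s: 1.35
eef_pos: [389.5, 312.6, 231.4]
ee_rot: [0.706, 0.044, 0.706, -0.044]
force: [0.5, 0.1, -0.1]
grip_width: -0.003
```

```bash
python3 -c "
from h import *;rep([-90,0,150])"
```

```text
t 1.35 jig [-236.5   80.7  231.4] grip -0.003 F jig [ 0.5  0.2 -0.1]
shift share tool [ 0.543 -0.537  0.977] after-turn axes [ 0.543 -0.538  0.977]
turn deg [-0.02  0.01 -0.01] share [-0.0003  0.0002 -0.0002]
```

Emit:
move_arm([
  [[0,0,-0.134,0.244,0,0,0],[0,0,-0.134,0.244,0,0,0],[0,0,-0.134,0.244,0,0,0],[0,0,-0.134,0.244,0,0,0],[0,0.2,0,0,0,0,0]],
])

```text
time_s: 1.85
eef_pos: [528.3, 213.2, 203.5]
ee_rot: [0.708, 0.045, 0.703, -0.045]
force: [-0.5, 1.5, -0.2]
grip_width: 0.001
```

```bash
python3 - <<'E'
from h import *
import cv2
rep([-90,0,60])
for n in ['top','scene','wrist']:
    im=ctrl.capture(n)[:,:,::-1];
    if n=='top': im=cv2.resize(im[115:285,95:255],None,fx=3.5,fy=3.5,interpolation=2)
    if n=='scene': im=cv2.resize(im[160:360,250:480],None,fx=3,fy=3,interpolation=2)
    cv2.imwrite(f'pics/{n}1.png',im)
E
```

```text
t 1.85 jig [-86.5  -0.9 203.5] grip 0.001 F jig [-0.7  1.5 -0.2]
shift share tool [ 0.957  0.004 -0.031] after-turn axes [ 0.957  0.006 -0.023]
turn deg [-0.26  0.43 -0.09] share [-0.0043  0.0072 -0.0015]
```

View pics/scene1.png

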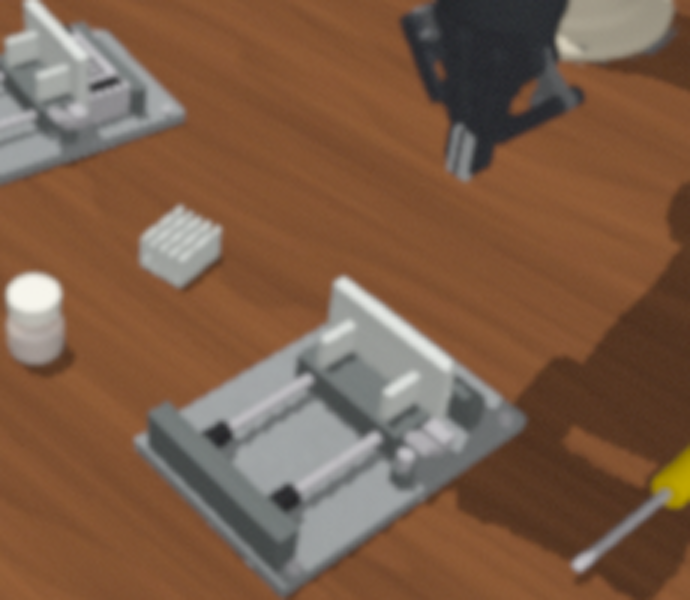

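View pics/wrist1.png

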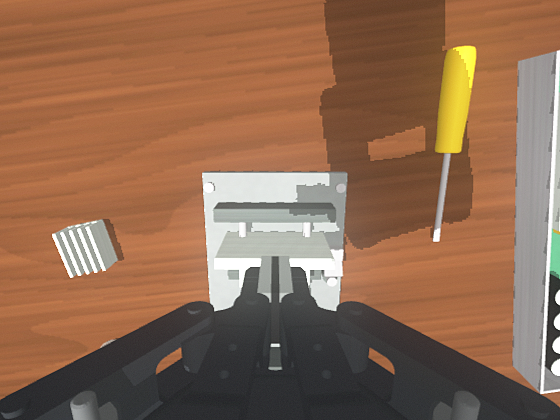

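The scene view shows the gripper shut and hovering on the robot side of the jig. The wrist view shows the jig square and centred: plate cols 218-342, fingers at col ~275. I'll check the fit against the wrist picture.

```bash
python3 - <<'E'
from h import *
import cv2
c=ctrl.calibration('wrist');K=np.array(c['camera_matrix']);M=np.linalg.inv(np.array(c['tool_from_camera']))
s=ctrl.sense();Rt=R.from_quat(np.roll(s['ee_rot'],-1)).as_matrix()
im=cv2.imread('pics/wrist1.png')
for p in [(-115,75,12),(-115,-75,12),(-84,60,40),(-84,-60,40),(-52,52,86),(-52,-52,86),(-41,52,86),(-5,60,38)]:
    w=Rj@np.array(p)+J; q=M[:3,:3]@(Rt.T@(w-s['eef_pos']))+M[:3,3];u=K@q;u=u[:2]/u[2];print(p,np.round(u,1))
    cv2.circle(im,tuple(int(round(v*8)) for v in u),16,(0,0,255),1,shift=3)
u=K@M[:3,3];print('tcp',u/u[2])
cv2.imwrite('pics/w1o.png',cv2.resize(im[150:340,180:380],None,fx=3.1,fy=3.1,interpolation=2))
E
```

```text
(-115, 75, 12) [346.5 171.5]
(-115, -75, 12) [201.3 171.7]
(-84, 60, 40) [335.3 207.4]
(-84, -60, 40) [212.4 207.5]
(-52, 52, 86) [333.8 256.7]
(-52, -52, 86) [213.7 256.7]
(-41, 52, 86) [333.1 268.3]
(-5, 60, 38) [331.1 279.8]
tcp [274.5030569  273.81648249   1.        ]
```

View pics/w1o.png

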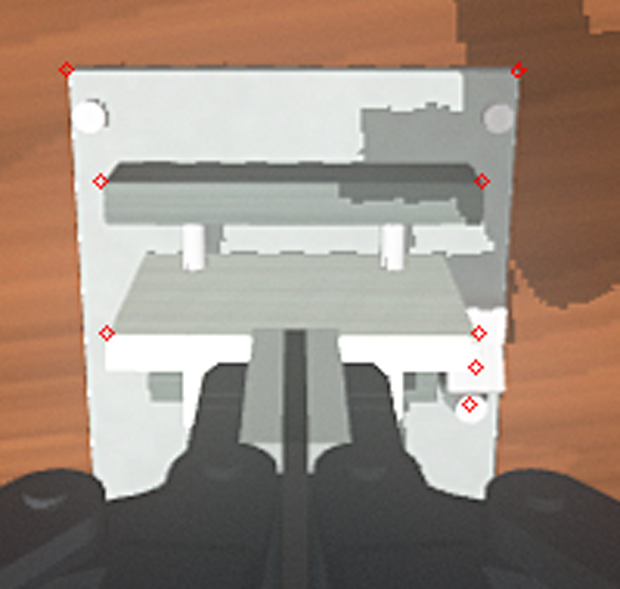

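The fit lands within about 1 mm on all features. Descending over the fence to z≈57.

Emit:
move_arm([
  [[0,0.25,0,0,0,0,0],[0,0.25,0,0,0,0,0],[0,0.25,0,0,0,0,0],[0,0.15,0,0,0,0,0],[0,0,0,0,0,0,0]],
])

```text
time_s: 2.5
eef_pos: [522.2, 216.5, 65.0]
ee_rot: [0.704, 0.043, 0.707, -0.043]
force: [-0.1, -0.0, -0.6]
grip_width: -0.002
```

```bash
python3 - <<'E'
from h import *
rep([-67,0,55])
E
```

```text
t 2.5 jig [-93.    1.6  65. ] grip -0.002 F jig [-0.1 -0.  -0.6]
shift share tool [ 0.066 -0.011  0.174] after-turn axes [ 0.066 -0.011  0.174]
turn deg [ 0.06 -0.22  0.07] share [ 0.001  -0.0037  0.0012]
```

Emit:
move_arm([
  [[0,0.06,-0.01,0,0,0,0],[0,0,0,0.06,0,0,0],[0,0,0,0.06,0,0,0],[0,0,0,0.03,0,0,0],[0,0,0,0.02,0,0,0]],
])

```text
time_s: 3.0
eef_pos: [549.7, 211.3, 57.8]
ee_rot: [0.706, 0.044, 0.705, -0.044]
force: [-0.4, 1.1, 0.7]
grip_width: 0.003
```

```bash
python3 - <<'E'
from h import *
rep([-8,0,55])
E
```

```text
t 3.0 jig [-65.1  -0.2  57.8] grip 0.003 F jig [-0.6  1.1  0.7]
shift share tool [0.019 0.002 0.381] after-turn axes [0.019 0.001 0.381]
turn deg [-0.03  0.06 -0.02] share [-0.0005  0.001  -0.0003]
```

Emit:
move_arm([
  [[0,0.01,0,0.02,0,0,0],[0,0,0,0.03,0,0,0],[0,0,0,0.03,0,0,0],[0,0,0,0.03,0,0,0],[0,0,0,0.03,0,0,0]],
])

```text
time_s: 3.5
eef_pos: [568.2, 208.9, 55.6]
ee_rot: [0.704, 0.043, 0.707, -0.044]
force: [-12.2, -1.2, 7.5]
grip_width: 0.002
```

```bash
python3 - <<'E'
from h import *
rep([-8,0,55])
import cv2
im=ctrl.capture('scene')[:,:,::-1]
cv2.imwrite('pics/scene2.png',cv2.resize(im[200:360,270:450],None,fx=3.7,fy=3.7,interpolation=2))
E
```

```text
t 3.5 jig [-46.4  -0.3  55.6] grip 0.002 F jig [-12.   -2.7   7.5]
shift share tool [0.003 0.002 0.256] after-turn axes [0.004 0.002 0.256]
turn deg [ 0.01 -0.26  0.06] share [ 0.0001 -0.0043  0.001 ]
```

View pics/scene2.png

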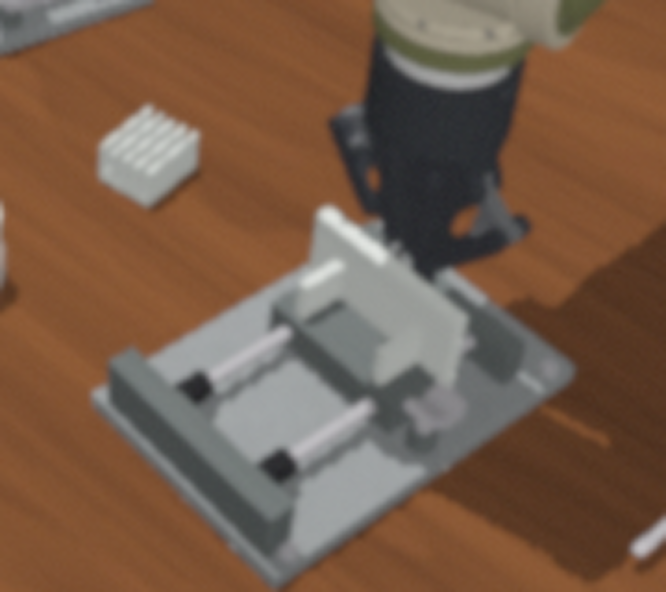

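The slide is moving (about 16 mm in) at roughly 12 N, with the wedge reaching the pin. I'll keep pushing gently.

Emit:
move_arm([
  [[0,0,0,0.028,0,0,0],[0,0,0,0.028,0,0,0],[0,0,0,0.028,0,0,0],[0,0,0,0.028,0,0,0],[0,0,0,0.028,0,0,0]],
])

```text
time_s: 4.05
eef_pos: [589.5, 206.2, 55.6]
ee_rot: [0.705, 0.043, 0.707, -0.044]
force: [-7.5, -0.1, 5.0]
grip_width: 0.003
```

```bash
python3 - <<'E'
from h import *
rep([-7,0,55])
E
```

```text
t 4.05 jig [-24.9  -0.3  55.6] grip 0.003 F jig [-7.5 -1.1  5. ]
shift share tool [0.003 0.002 0.12 ] after-turn axes [0.004 0.002 0.12 ]
turn deg [-0.   -0.19  0.04] share [-0.     -0.0032  0.0007]
```

Emit:
move_arm([
  [[0,0,0,0.028,0,0,0],[0,0,0,0.028,0,0,0],[0,0,0,0.028,0,0,0],[0,0,0,0.028,0,0,0],[0,0,0,0.01,0,0,0]],
])

```text
time_s: 4.55
eef_pos: [608.1, 203.9, 55.6]
ee_rot: [0.705, 0.043, 0.707, -0.044]
force: [-7.3, -0.1, 2.7]
grip_width: 0.002
```

```bash
python3 - <<'E'
from h import *
rep([-7,0,55])
import cv2
im=ctrl.capture('scene')[:,:,::-1]
cv2.imwrite('pics/scene3.png',cv2.resize(im[200:360,270:450],None,fx=3.7,fy=3.7,interpolation=2))
im=ctrl.capture('wrist')[:,:,::-1]
cv2.imwrite('pics/wrist3.png',im)
E
```

```text
t 4.55 jig [-6.2 -0.4 55.6] grip 0.002 F jig [-7.2 -1.   2.7]
shift share tool [ 0.004  0.002 -0.005] after-turn axes [ 0.004  0.002 -0.005]
turn deg [-0.01 -0.14  0.04] share [-0.0002 -0.0023  0.0006]
```

View pics/scene3.png

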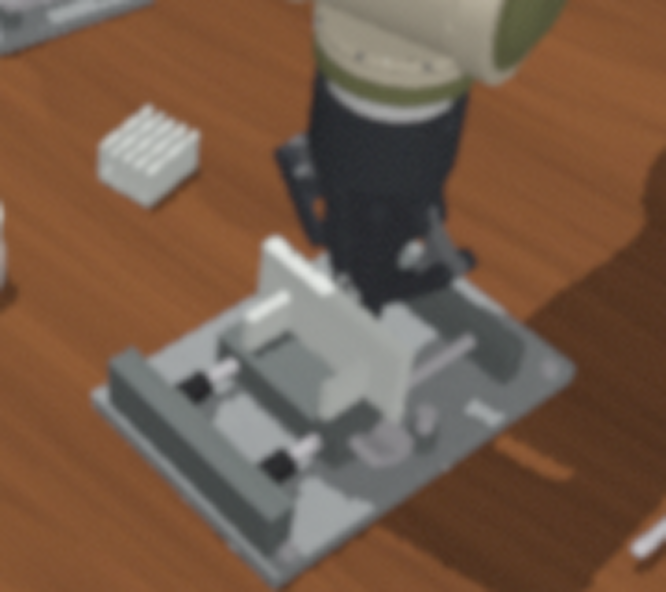

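View pics/wrist3.png

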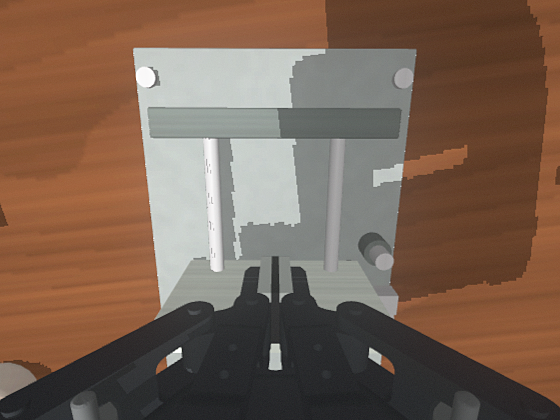

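The pin has popped up behind the wedge (scene zoom 425,415; wrist 385,260), with travel at about 56 mm. Backing off gently now.

Emit:
move_arm([
  [[0,0,0,-0.03,0,0,0],[0,0,0,-0.04,0,0,0],[0,0,0,-0.06,0,0,0],[0,0,0,-0.1,0,0,0],[0,0,0,-0.1,0,0,0]],
])

```text
time_s: 5.15
eef_pos: [559.1, 210.2, 56.0]
ee_rot: [0.706, 0.044, 0.705, -0.043]
force: [0.3, -0.2, 0.3]
grip_width: 0.005
```

```bash
python3 - <<'E'
from h import *
rep([-60,0,180])
import cv2
im=ctrl.capture('scene')[:,:,::-1]
cv2.imwrite('pics/scene4.png',cv2.resize(im[200:360,270:450],None,fx=3.7,fy=3.7,interpolation=2))
E
```

```text
t 5.15 jig [-55.6  -0.2  56. ] grip 0.005 F jig [ 0.3 -0.1  0.3]
shift share tool [-0.827  0.001 -0.028] after-turn axes [-0.827  0.001 -0.029]
turn deg [-0.02  0.1  -0.03] share [-0.0003  0.0017 -0.0004]
```

View pics/scene4.png

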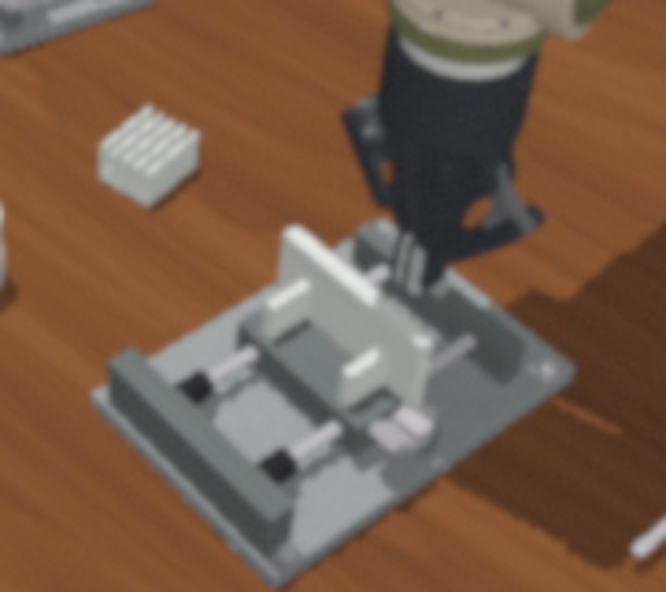

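The slide sits mid-way with the fingers clear. Lifting away, then I'll re-check.

Emit:
move_arm([
  [[0,-0.1,0,-0.03,0,0,0],[0,-0.25,0,0,0,0,0],[0,-0.25,0,-0.1,0,0,0],[0,-0.25,0,-0.2,0,0,0],[0,0,0,-0.2,0,0,0]],
])

```text
time_s: 5.7
eef_pos: [482.4, 220.3, 189.4]
ee_rot: [0.71, 0.045, 0.702, -0.043]
force: [0.6, 0.2, -0.8]
grip_width: -0.002
```

Emit:
move_arm([
  [[0,0,0,-0.2,0,0,0],[0,0,0,0,0,0,0],[0,0,0,0,0,0,0],[0,0,0,0,0,0,0],[0,0,0,0,0,0,0]],
])

```text
time_s: 6.2
eef_pos: [451.7, 223.3, 183.3]
ee_rot: [0.706, 0.044, 0.706, -0.044]
force: [-0.1, 0.0, -0.2]
grip_width: -0.002
```

```bash
python3 - <<'E'
from h import *
import cv2
rep([0,0,200])
im=ctrl.capture('scene')[:,:,::-1]; cv2.imwrite('pics/scene5.png',im)
cv2.imwrite('pics/scene5z.png',cv2.resize(im[245:355,285:435],None,fx=5,fy=5,interpolation=2))
im=ctrl.capture('top')[:,:,::-1];cv2.imwrite('pics/top5.png',im)
im=im[135:265,115:235].copy()
im=cv2.resize(im,None,fx=4.6,fy=4.6,interpolation=2)
c=ctrl.calibration('top');E=np.array(c['extrinsics']);K=np.array(c['camera_matrix'])
for q in (38,42,46):
  for y in (-52,52):
    w=Rj@np.array([-52+q,y,86])+J;u=K@(E[:3,:3]@w+E[:3,3]);u=(u[:2]/u[2]-[115,135])*4.6;print(q,y,u.round())
    cv2.circle(im,tuple(int(v) for v in u),2,(0,0,255) if q==42 else (0,255,255),-1)
cv2.imwrite('pics/top5z.png',im)
E
```

```text
t 6.2 jig [-163.8   -0.3  183.3] grip -0.002 F jig [-0.1 -0.  -0.2]
shift share tool [-0.111  0.003  1.092] after-turn axes [-0.111  0.002  1.092]
turn deg [-0.05  0.02 -0.  ] share [-0.0008  0.0004 -0.    ]
38 -52 [337. 314.]
38 52 [126. 287.]
42 -52 [339. 306.]
42 52 [127. 279.]
46 -52 [340. 298.]
46 52 [128. 271.]
```

View pics/top5z.png

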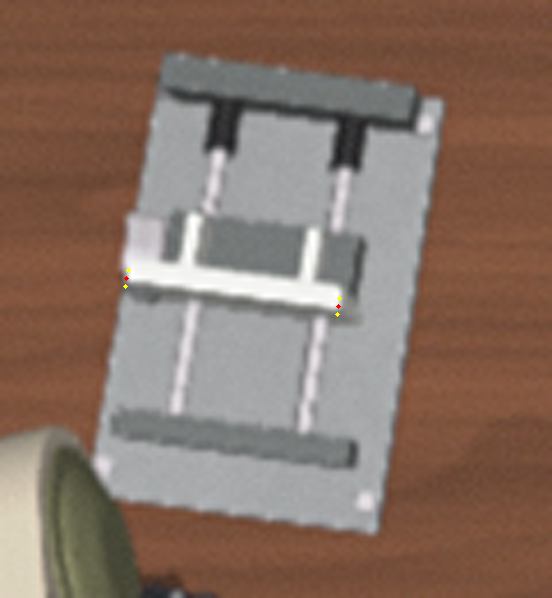

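View pics/scene5z.png

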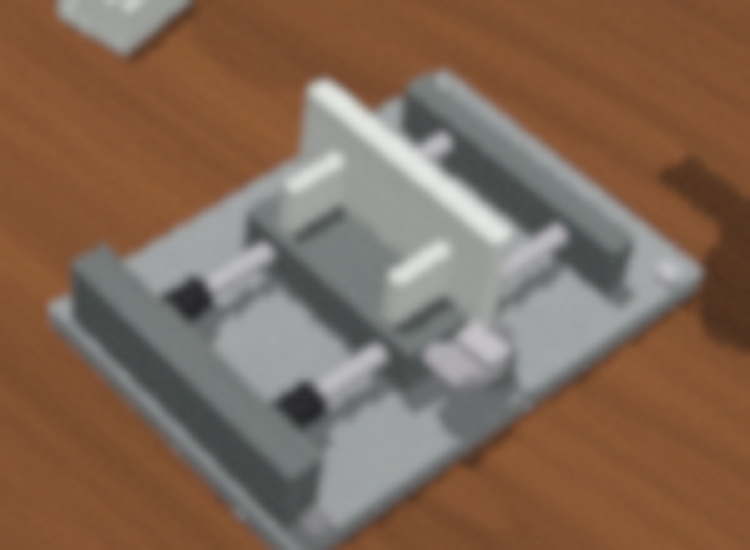

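View pics/top5.png

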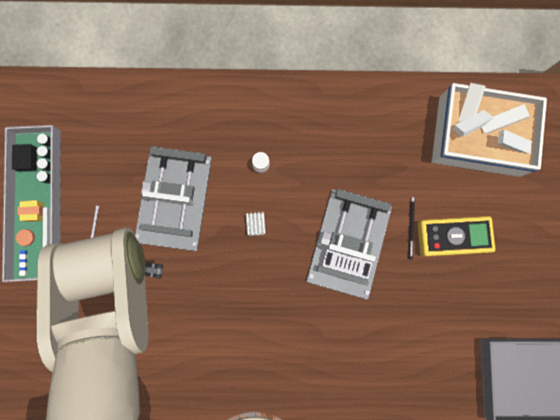

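The plate rests at about 42 mm travel (red marks on its near edge), the arm is clear and everything else is unchanged. Handing in.

```bash
python3 -c "
from rig import ctrl
print(ctrl.finish_job())"
```

```text
the job is handed in; nothing more can be done
None
```

The empty jig, the one on the robot's left, is now open and latched. I pushed the near face of its plate with the shut fingertips to about 56 mm of travel, at roughly 12 N, and saw the stop pin pop up behind the slide. I then backed off gently, and the slide sprang back to rest against the pin.

- **Latch:** in the last top picture, about 1 s after letting go, the plate's near edge matched the 42 mm latched position to within about 1 mm.
- **Everything else:** the loaded jig and the loose items in view looked unchanged. The screwdriver's handle was hidden by the arm in that picture, so I could only check its shaft. I checked all of this by eye, not by measurement.
- **Arm:** it stood clear with no contact force, and I handed the job in at about 6.3 s.

The only force reading I had not expected was up to 7.5 N upward on the fingertips during the push. I put it down to rubbing on the plate, and it was gone once the fingers were clear. No checks failed or disagreed.

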